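Zero the readout, then draw the plug gauge to its mark and hold it

TASK

Start the bore check: with the plug gauge still fully home in its bored block, press the keys of the readout one at a time, fully down and then released, white first, then yellow, then green, leaving the red key alone. Then take the plug gauge by its black handle and draw it straight out along the leaning bore, without jamming it, dragging the stand or knocking other things, until the whole green ring is out of the bore while the red ring below it never comes out. Finish holding it still there in the gripper: do not let go.

Things in the scene. Friction and masses are not known exactly. Their poses are not given: they have to be found in the camera images.
- readout: Low grey readout unit, 170 x 130 x 30 mm, fixed to the worktop, with a dark display strip along its far (+x) edge. Origin under its centre, z up, x away from the robot at yaw 0. Its four round keys stand in a square of 60 mm pitch (at x = -45 and +15 mm, y = -30 and +30 mm of this frame); which colour is in which place varies.
- white_key_top (a point): Centre of the top face of the white round key (24 mm across), a spring push key that goes straight down 6 mm; about 4.5 N holds it fully down and it springs back up. It is easiest pressed with the shut fingertips, vertically.
- yellow_key_top (a point): Centre of the top face of the yellow key, same kind.
- green_key_top (a point): Centre of the top face of the green key, same kind.
- red_key_top (a point): Centre of the top face of the red key, same kind; not to be pressed.
- white_key (a joint): Travel of the white key, 0 up to 0.006 m fully down.
- yellow_key (a joint): Travel of the yellow key, 0 up to 0.006 m fully down.
- green_key (a joint): Travel of the green key, 0 up to 0.006 m fully down.
- red_key (a joint): Travel of the red key, 0 up to 0.006 m fully down.
- stand: Gauge stand that stands loose on the worktop, about 2.7 kg: a dark steel base plate 130 x 96 x 14 mm (x, y, z) with two blue cheeks that carry the bored block. Origin under the centre of the base, z up.
- bored_block: Aluminium block 46 x 46 x 64 mm, fixed in the stand, leaning 0.35 rad (20 degrees), its top towards the stand's -x side. Origin at the centre of the bore's upper mouth, about 86 mm above the worktop; its z axis is the bore's axis, pointing up and out. The bore is 21.5 mm wide, 64 mm deep and open below.
- plug: Plug gauge, about 0.16 kg. Origin at its lower tip, z up along it. From the tip: steel rod 20 mm across to 55 mm (1.5 mm play in the bore); collar 30 mm across, 55 to 61 mm, rests on the block when home (tip 55 mm inside the mouth); black handle 16 mm across, 61 to 121 mm. Rings on the rod: red at 11 to 16 mm, green at 28 to 33 mm. A 27 mm pull bares the green; from 39 mm red shows.
- vial_0: Small sample vial with a blue cap, 23 x 23 x 48 mm, bystander. Origin under its centre.
- dowel_bush: Steel collar bush, 24 x 24 x 18 mm, bystander. Origin under its centre.
- feeler_gauge: Feeler gauge, 46 x 100 x 11 mm, lying flat, bystander. Origin under its centre.
- screwdriver: Screwdriver with a black handle, 26 x 186 x 25 mm, bystander. Origin under its centre.
- side_cutters: Red side cutters, 61 x 130 x 14 mm, bystander. Origin under their centre.
Mind the look-alikes: they are no part of the job. Of the things that look like the stand, the larger one is meant.

How it is judged:
On the way, in this order (a step that is already met when the one before it is completed fails the run):
1. the white key alone is pressed down, the plug gauge fully home (value of joint white_key above 0.004 m and z of plug in the frame of bored_block below -0.051 m), for 0.1 s.
2. then the yellow key alone, the plug gauge fully home (value of joint yellow_key above 0.004 m and value of joint white_key below 0.002 m and z of plug in the frame of bored_block below -0.051 m), for 0.1 s.
3. then the green key alone, the plug gauge fully home (value of joint green_key above 0.004 m and value of joint yellow_key below 0.002 m and z of plug in the frame of bored_block below -0.051 m), for 0.1 s.
At the end, for the whole second after the job is handed in: Through the last second: all keys up; the gripper holds the plug still, its tip 15.5 to 28.5 mm inside the bore's mouth (pulled 26.5 to 39.5 mm), within 0.1 rad of the bore, pressing the stand under 15 N; the stand flat, within 12 mm of its start (value of joint each of white_key, yellow_key, green_key, red_key below 0.0015 m and z of plug in the frame of bored_block between -0.0285 and -0.0155 m and angle between the z axis of plug and the z axis of bored_block, either way round below 0.1 rad and contact force between the fingers and plug above 2 N and contact force between plug and stand below 15 N and linear speed of plug below 0.01 m/s and angle between stand's own z axis and vertical below 0.04 rad and distance of stand from where it was at the start of the episode below 0.012 m); the arm keeps its last pose, push and grip.
It fails at once if the red key is pressed, or two keys are down at once (value of joint red_key above 0.003 m or value of joint each of white_key, yellow_key above 0.003 m or value of joint each of white_key, green_key above 0.003 m or value of joint each of yellow_key, green_key above 0.003 m).
It fails at once if the red ring comes out of the bore (z of plug in the frame of bored_block above -0.0145 m).
It fails at once if the stand is dragged more than 20 mm or tipped (distance of stand from where it was at the start of the episode above 0.02 m or angle between stand's own z axis and vertical above 0.12 rad).
It fails at once if the plug gauge is jammed: forced against the bored block with more than 40 N (contact force between plug and stand above 40 N).
It fails at once if a bystander is moved by more than 20 mm (distance of any of vial_0, dowel_bush, feeler_gauge, screwdriver, side_cutters from where it was at the start of the episode above 0.02 m).
It also fails if it takes over 54 s, if anything falls off the work surface, if the arm or the gripper's body presses on something with over 40 N, if the wrist force passes 120 N, or if a joint passes its speed limit or range.

ROBOT

A 6-joint arm with a two-finger parallel gripper is mounted at the origin on a cart in front of the work surface, level with it; the furniture and walls round the work are solid. World frame = base frame: x ahead of the robot, y to its left, z up, the work surface at z = 0. Lengths are in m, angles in rad, forces in N, time in s.
With the tool pointing down it reaches from about 0.375 to 0.9 m from the base axis. Payload 3.1 kg.
Tool frame: the origin (TCP) lies between the finger pads; the fingertips stand 11 mm ahead of it and the grasp point (between the pads) lies 8 mm behind it; z points along the fingers, y is the direction in which the jaws open and shut (so a half turn about z gives the same grasp; the last joint's range is limited). The gripper opens to 85 mm and grips with 20 to 120 N. Pads are 22 mm wide; open, the fingers measure 114 mm over their backs; the gripper's body (76 mm by 85 mm) begins 54 mm behind the grasp point. The pads swing forward as they close: fully open they stand 13 mm farther back than shut.
Start: joints at [-1.357, 0.527, 1.433, -0, 1.181, -0.178], TCP at [0.239, -0.577, 0.242] pointing down, gripper open.
Joint ranges: [-3.08, 3.08], [-0.75, 2.2], [0.22, 2.44], [-1.43, 4.57], [0, 2.65], [-2.85, 2.85]. Speed limits (rad/s): [2.79, 2.79, 3.14, 3.14, 3.14, 3.14].

INTERFACE

Orientations are given as a unit quaternion [x, y, z, w].
In Python, from station import manip gives the robot as it stands. The module is installed in compiled form; this text tells all that it offers.
- The arm moves only by the tool arm_command, never from a script. Its argument "rows" is a list of rows, each a list of 3 entries, a list of its own where there are three numbers: the shift along the world's x, y, z in mm, then the turn about the world's z in rad, then the closure, from -1 (fully open) to 1 (shut), so that 0 is half open. A call has 1 to 12 rows; each row shifts and turns the commanded pose from where the row before left it; what a row does not reach is not made up. A row lasts 1/8 s, in which the tool goes at most 62.5 mm and 10.7 degrees, less where a joint would pass 70% of its speed; a pose out of reach is approached as far as the arm can. A call with a gripper value outside its range is refused whole. The fingers move at their own pace and stop on an object; "squeeze" is the grip in N (left out, the last holds). Time passes only in rows, so rows that do not move let the fingers close. It gives the time, the measured TCP pose, the force and the opening at its end, in the units of the state.
- manip.sense(): the state, without advancing time (a new reading comes with each control period).
- manip.snapshot(name): name is "side" or "top" or "wrist"; returns the picture (400x640x3 uint8, blue, green, red); there is no depth.
- manip.get_calibration(name): a dict with "fovy" (degrees; the focal length in pixels is half the picture's height over the tangent of half this angle, whatever the lens; pixels are square), "cx", "cy" (the principal point, pixels), "R" (3x3) and "t" (3): a world point X has camera coordinates R X + t. Camera axes: x right, y down, z forward; pixel columns grow to the right and rows downward; lengths in m; the calibration is good to about 2 mm. A picture is of the moment at which its call begins: read the wrist's pose just before it. get_calibration takes no time and is no camera call; for the wrist camera it gives the pose at the moment of the call.
- manip.sign_off(): hands the job in, once; it reports no verdict.
The state is a dict: "t": time; "q": joint angles; "qd": joint speeds; "tau": joint torques, N m; "tcp_pos": TCP position; "tool_rot": TCP orientation; "force": force on the tool from outside, world axes, zero at the start; "ft_torque": the same for the moment, N m; "finger_gap": opening from 0.0 (shut) to 1.0 (fully open).
Only numpy, scipy, OpenCV 4.12 (cv2) and the standard library are available. Lean on these libraries where they do the work, as an engineer would, in place of code of your own. Each camera call takes 0.05 s, during which the arm holds its last target.

## Working session

There is one attempt and no reset: what is moved stays moved. The work goes in short steps, Python scripts to look and compute and a tool call to move; the robot and the scene stay as the last step left them, time stands still between calls to the robot, and variables do not carry over. Pictures are saved under pics/ and viewed, and the job is handed in when it is done.

Besides the shell and the picture viewer there is one more tool, called by a JSON object that holds its "fn" and its "kwargs", one argument or row to a line. arm_command: Moves the arm, as the interface text tells. Its arguments: {"type":"object","properties":{"rows":{"type":"array","items":{"type":"array"}},"squeeze":{"type":"number"}},"required":["rows"]}

```bash
mkdir -p pics; python3 - <<'E'
from station import manip
import cv2,numpy as np
s=manip.sense();print({k:np.round(v,3).tolist() for k,v in s.items()})
for n in("side","top","wrist"):
    c=manip.get_calibration(n);print(n,c['fovy'],c['cx'],c['cy'],np.round(c['R'],3).tolist(),np.round(c['t'],3).tolist(),[k for k in c])
    cv2.imwrite(f"pics/{n}0.png",manip.snapshot(n))
E
```

```text
{'t': 0.0, 'q': [-1.357, 0.528, 1.434, -0.0, 1.181, -0.179], 'qd': [0.001, 0.0, 0.001, -0.001, -0.001, 0.001], 'tau': [-0.001, -44.236, -17.803, -0.0, 0.008, 0.0], 'tcp_pos': [0.239, -0.577, 0.241], 'tool_rot': [0.981, 0.195, -0.0, -0.001], 'force': [-0.947, 0.723, 0.487], 'ft_torque': [-0.011, -0.02, 0.031], 'finger_gap': 1.0}
side 48.91018176611398 324.8786455656297 193.5136531880081 [[0.984, -0.179, 0.01], [-0.072, -0.448, -0.891], [0.164, 0.876, -0.454]] [-0.511, 0.165, 0.815] ['fovy', 'cx', 'cy', 'R', 't']
top 57.31742238761511 314.6674241808368 199.96439405521983 [[0.08, -0.997, 0.001], [-0.977, -0.079, -0.2], [0.199, 0.015, -0.98]] [0.097, 0.573, 0.804] ['fovy', 'cx', 'cy', 'R', 't']
wrist 64.42988714924968 315.87083375033853 202.02645988305906 [[0.383, -0.924, -0.002], [-0.877, -0.364, 0.313], [-0.29, -0.118, -0.95]] [-0.624, -0.041, 0.381] ['fovy', 'cx', 'cy', 'R', 't']
```

View pics/side0.png

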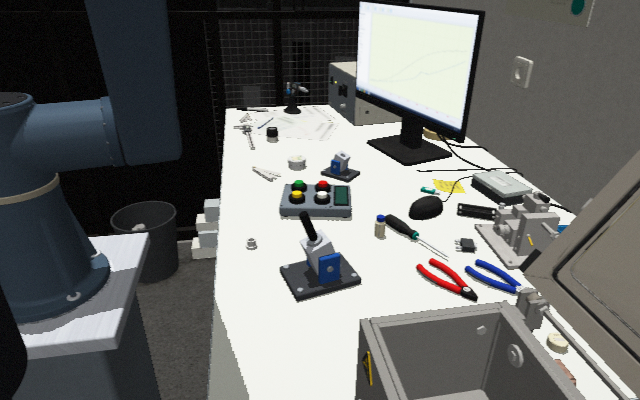

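View pics/top0.png

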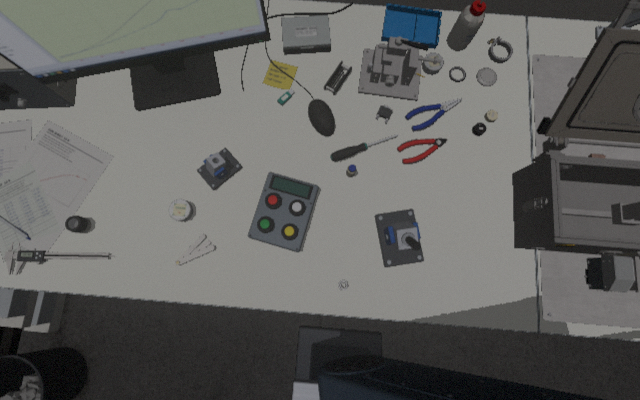

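View pics/wrist0.png

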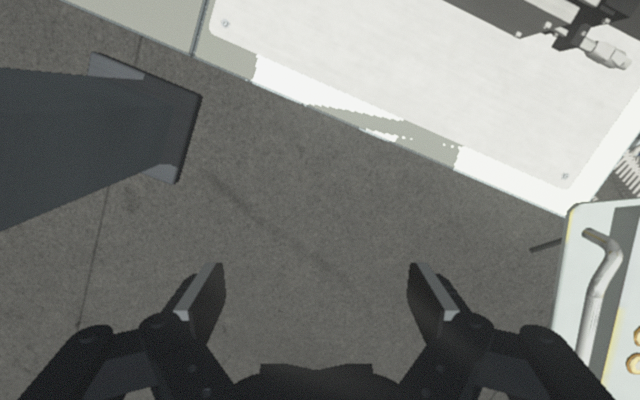

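```bash
cat > h.py <<'E'
from station import manip
import cv2,numpy as np
def cal(n):
    c=manip.get_calibration(n);f=200/np.tan(np.radians(c['fovy'])/2)
    return f,c['cx'],c['cy'],np.array(c['R']),np.array(c['t'])
def proj(C,X):
    f,cx,cy,R,t=C;p=R@np.array(X,float)+t;return np.array([cx+f*p[0]/p[2],cy+f*p[1]/p[2]])
def ray(C,uv):
    f,cx,cy,R,t=C;d=R.T@np.array([(uv[0]-cx)/f,(uv[1]-cy)/f,1]);return -R.T@t,d/np.linalg.norm(d)
def plane(C,uv,z):
    o,d=ray(C,uv);return o+d*(z-o[2])/d[2]
def tri(*cu):
    A=np.zeros((3,3));b=np.zeros(3)
    for C,uv in cu:
        o,d=ray(C,uv);P=np.eye(3)-np.outer(d,d);A+=P;b+=P@o
    X=np.linalg.solve(A,b);return X,[np.round(proj(C,X)-uv,1) for C,uv in cu]
def blobs(im,lo,hi,amin=20,roi=None):
    h=cv2.cvtColor(im,cv2.COLOR_BGR2HSV);m=cv2.inRange(h,np.array(lo),np.array(hi))
    n,l,st,ce=cv2.connectedComponentsWithStats(m)
    out=[(ce[i].round(1).tolist(),int(st[i,4]),st[i,:4].tolist()) for i in range(1,n) if st[i,4]>=amin]
    if roi: out=[o for o in out if roi[0]<o[0][0]<roi[2] and roi[1]<o[0][1]<roi[3]]
    return out
E
python3 - <<'E'
from h import *
t=cv2.imread('pics/top0.png');s=cv2.imread('pics/side0.png')
T=cal('top');S=cal('side')
a=cv2.resize(t[165:280,235:440],None,fx=3.9,fy=3.9,interpolation=cv2.INTER_CUBIC);cv2.imwrite('pics/topc.png',a)
a=cv2.resize(s[170:305,270:370],None,fx=4.4,fy=4.4,interpolation=cv2.INTER_CUBIC);cv2.imwrite('pics/sidec.png',a)
for nm,lo,hi in(('yel',(20,120,80),(33,255,255)),('grn',(45,100,60),(85,255,255)),('red',(0,120,80),(8,255,255)),('blue',(105,120,60),(125,255,255))):
    print(nm,'top',blobs(t,lo,hi,15,(200,140,450,280)),'side',blobs(s,lo,hi,15,(230,140,400,300)))
for uv in((265,225),(290,231),(274,200),(297,207)): print(uv,plane(T,uv,.035).round(3))
for uv in((400,238),(352,171),(344,284),(349,151),(425,150)): print(uv,plane(T,uv,.0).round(3))
E
```

```text
yel top [([288.8, 230.6], 82, [284, 226, 10, 10])] side [([296.5, 193.7], 70, [292, 190, 10, 8])]
grn top [([264.3, 223.5], 70, [260, 219, 10, 10])] side [([298.4, 182.9], 52, [294, 180, 9, 7]), ([340.9, 195.0], 184, [335, 187, 12, 17])]
red top [([414.9, 143.1], 134, [398, 139, 37, 12]), ([420.7, 155.1], 141, [403, 145, 35, 18]), ([272.2, 199.6], 69, [268, 195, 9, 10])] side [([322.3, 183.4], 49, [318, 181, 10, 6])]
blue top [([351.9, 167.7], 29, [349, 165, 6, 6]), ([218.7, 170.9], 21, [215, 168, 9, 7]), ([391.3, 234.5], 69, [388, 227, 7, 16])] side [([335.2, 167.1], 112, [331, 160, 9, 15]), ([380.4, 218.0], 49, [377, 215, 8, 7]), ([328.9, 267.8], 538, [319, 253, 21, 31]), ([308.1, 263.2], 15, [307, 260, 4, 7])]
(265, 225) [0.498 0.257 0.035]
(290, 231) [0.488 0.196 0.035]
(274, 200) [0.56  0.242 0.035]
(297, 207) [0.547 0.185 0.035]
(400, 238) [ 0.497 -0.073  0.   ]
(352, 171) [0.658 0.055 0.   ]
(344, 284) [0.375 0.057 0.   ]
(349, 151) [0.711 0.066 0.   ]
(425, 150) [ 0.73 -0.13  0.  ]
```

View pics/topc.png

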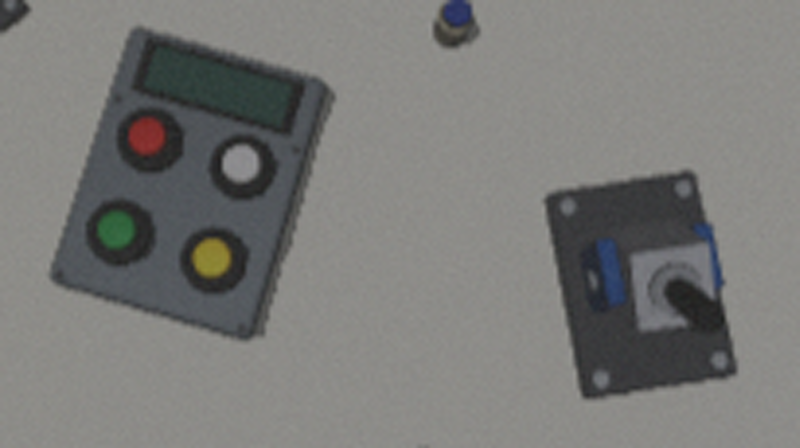

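View pics/sidec.png

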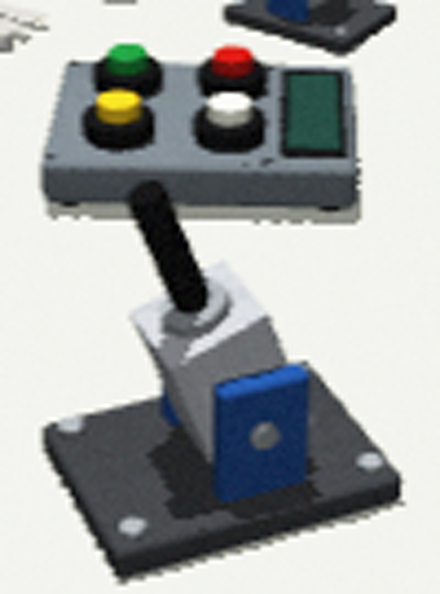

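```bash
python3 - <<'E'
from h import *
t=cv2.imread('pics/top0.png');s=cv2.imread('pics/side0.png')
T=cal('top');S=cal('side')
wt=blobs(t,(0,0,150),(180,40,255),20,(285,195,310,220));ws=blobs(s,(0,0,190),(180,60,255),15,(310,188,332,204));print(wt,ws)
K={'y':((288.8,230.6),(296.5,193.7)),'g':((264.3,223.5),(298.4,182.9)),'r':((272.2,199.6),(322.3,183.4))}
if wt and ws:K['w']=(wt[0][0],ws[0][0])
P={}
for k,(a,b) in K.items():
    X,r=tri((T,np.array(a)),(S,np.array(b)));print(k,X.round(4),r,plane(T,a,.04).round(4));P[k]=plane(T,a,.04)
# stand: dark base corners in top -> z=.014
h=cv2.cvtColor(t,cv2.COLOR_BGR2GRAY);m=(h<110).astype(np.uint8);m[:, :360]=0;m[:,450:]=0;m[:195]=0;m[275:]=0
c=max(cv2.findContours(m,0,1)[0],key=cv2.contourArea);
ap=cv2.approxPolyDP(c,4,True)[:,0];print(ap.tolist())
box=cv2.boxPoints(cv2.minAreaRect(c));print(box.round(1).tolist(),cv2.contourArea(c))
Q=np.array([plane(T,p,.014) for p in box]);print(Q.round(4).tolist(),Q.mean(0).round(4))
print([np.linalg.norm(Q[i]-Q[i-1]).round(4) for i in range(4)])
for i in range(4): d=Q[i]-Q[i-1];print(np.arctan2(d[1],d[0]).round(3))
# handle mask
hs=cv2.cvtColor(s,cv2.COLOR_BGR2GRAY)
for nm,g,roi in(('top',h,(385,215,440,265)),('side',hs,(290,205,330,250))):
    mm=(g<35).astype(np.uint8);z=np.zeros_like(mm);z[roi[1]:roi[3],roi[0]:roi[2]]=mm[roi[1]:roi[3],roi[0]:roi[2]]
    c=max(cv2.findContours(z,0,1)[0],key=cv2.contourArea);print(nm,cv2.boxPoints(cv2.minAreaRect(c)).round(1).tolist(),cv2.contourArea(c))
E
```

```text
[] [([321.7, 192.8], 34, [317, 191, 10, 5])]
y [0.487 0.198 0.046] [array([-0. ,  0.3]), array([ 0.3, -0. ])] [0.4884 0.1985 0.04  ]
g [0.4991 0.2573 0.0456] [array([-0. ,  0.3]), array([ 0.3, -0. ])] [0.5005 0.258  0.04  ]
r [0.5578 0.2446 0.0458] [array([-0.1,  0.3]), array([ 0.3, -0.1])] [0.5597 0.2454 0.04  ]
[[412, 209], [374, 216], [384, 266], [423, 260]]
[[373.5, 214.1999969482422], [414.3999938964844, 206.5], [424.70001220703125, 260.6000061035156], [383.79998779296875, 268.3999938964844]] 2107.5
[[0.5483, -0.0033, 0.014], [0.5759, -0.1029, 0.014], [0.4457, -0.1311, 0.014], [0.4195, -0.0342, 0.014]] [ 0.4973 -0.0679  0.014 ]
[np.float64(0.1324), np.float64(0.1034), np.float64(0.1332), np.float64(0.1004)]
0.235
-1.301
-2.929
1.835
top [[409.0, 241.0], [410.5, 239.5], [411.0, 240.0], [409.5, 241.5]] 1.0
side [[298.20001220703125, 213.1999969482422], [305.70001220703125, 209.89999389648438], [318.29998779296875, 238.10000610351562], [310.79998779296875, 241.39999389648438]] 206.0
```

```bash
python3 - <<'E'
from h import *
t=cv2.imread('pics/top0.png')
T=cal('top');S=cal('side')
for z in(0,.12,.25): print(z,[plane(T,p,z).round(3).tolist() for p in((514,249),(516,180),(575,262),(268,35))])
print(tri((T,(514,249)),(S,(412,398))), tri((T,(514,182)),(S,(362,320))))
a=cv2.resize(t[205:275,365:435],None,fx=8,fy=8,interpolation=cv2.INTER_CUBIC);cv2.imwrite('pics/topc2.png',a)
E
```

```text
0 [[0.492, -0.353, 0.0], [0.668, -0.363, 0.0], [0.473, -0.5, 0.0], [1.03, 0.311, 0.0]]
0.12 [[0.479, -0.289, 0.12], [0.631, -0.297, 0.12], [0.462, -0.416, 0.12], [0.945, 0.287, 0.12]]
0.25 [[0.464, -0.219, 0.25], [0.592, -0.226, 0.25], [0.45, -0.326, 0.25], [0.853, 0.261, 0.25]]
(array([ 0.53023963, -0.35833189,  0.01348886]), [array([  4.8, -15.8]), array([-30.5,   3.5])]) (array([ 0.57133874, -0.28903842,  0.10936672]), [array([-3.6, 25.3]), array([ 38.3, -13.4])])
```

View pics/topc2.png

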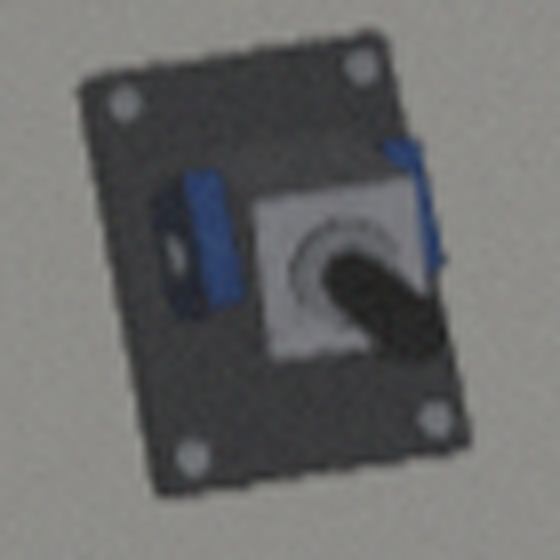

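{"fn": "arm_command", "kwargs": {
  "rows": [
    [[24,55,0],0,1],
    [[24,55,0],0,1],
    [[24,55,0],0,1],
    [[24,55,0],0,1],
    [[24,55,0],0,1],
    [[20,54,0],0,1],
    [[20,54,0],0,1],
    [[20,54,0],0,1],
    [[20,54,0],0,1],
    [[20,54,0],0,1]
  ],
  "squeeze": 60
}}

```text
t: 1.4
tcp_pos: [0.4597, -0.0306, 0.2423]
tool_rot: [0.981, 0.195, 0.0, 0.0]
force: [0.5, -0.9, -0.0]
finger_gap: -0.002
```

{"fn": "arm_command", "kwargs": {
  "rows": [
    [[21,50,-10],0,1],
    [[22,55,-20],0,1],
    [[22,55,-30],0,1],
    [[15,45,-40],0,1],
    [[0,0,0],0,1],
    [[0,0,0],0,1]
  ]
}}

```text
t: 2.15
tcp_pos: [0.5376, 0.1692, 0.1439]
tool_rot: [0.981, 0.195, -0.001, 0.0]
force: [1.1, 1.3, 1.8]
finger_gap: -0.003
```

```bash
python3 - <<'E'
from h import *
W=cal('wrist');im=manip.snapshot('wrist');cv2.imwrite('pics/w1.png',im)
np.savez('pics/w1.npz',f=W[0],cx=W[1],cy=W[2],R=W[3],t=W[4])
print(manip.sense()['tcp_pos'],'cam',(-W[3].T@W[4]).round(3))
for k,X in dict(w=(.5457,.1853,.046),y=(.487,.198,.046),g=(.4991,.2573,.046),r=(.5578,.2446,.046)).items(): print(k,proj(W,X).round(1))
for nm,lo,hi in(('yel',(20,120,80),(33,255,255)),('grn',(45,100,60),(85,255,255)),('red',(0,120,80),(8,255,255)),('wht',(0,0,190),(180,50,255))): print(nm,blobs(im,lo,hi,100))
E
```

```text
[0.53806722 0.16865534 0.14470219] cam [0.612 0.2   0.275]
w [300.6 190.6]
y [258.9 249.7]
g [191.  209.9]
r [230.2 145.3]
yel [([258.6, 251.0], 746, [243, 236, 31, 31])]
grn [([190.3, 211.5], 735, [175, 196, 32, 31])]
red [([229.3, 145.8], 863, [213, 129, 34, 34])]
wht [([309.3, 143.1], 124823, [0, 0, 640, 400]), ([300.2, 188.8], 413, [286, 179, 29, 19]), ([333.5, 233.7], 1059, [308, 207, 42, 54]), ([415.1, 249.6], 1415, [385, 233, 60, 37])]
```

View pics/w1.png

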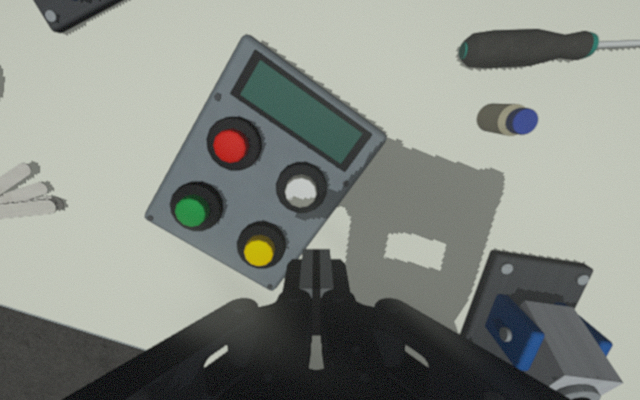

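{"fn": "arm_command", "kwargs": {
  "rows": [
    [[8,17,-30],0,1],
    [[0,0,-40],0,1],
    [[0,0,-9],0,1],
    [[0,0,0],0,1],
    [[0,0,0],0,1]
  ]
}}

```text
t: 2.82
tcp_pos: [0.5472, 0.186, 0.0669]
tool_rot: [0.981, 0.195, 0.002, 0.0]
force: [-0.1, 1.2, 0.3]
finger_gap: -0.001
```

{"fn": "arm_command", "kwargs": {
  "rows": [
    [[-1,0,-6],0,1],
    [[0,0,-5],0,1],
    [[0,0,0],0,1],
    [[0,0,0],0,1]
  ]
}}

```text
t: 3.32
tcp_pos: [0.5467, 0.1865, 0.0569]
tool_rot: [0.981, 0.195, 0.002, 0.0]
force: [-0.9, -0.7, 16.4]
finger_gap: -0.003
```

```bash
cat > look.py <<'E'
from h import *
import sys
n=sys.argv[1]
s=manip.sense();print(np.round(s['tcp_pos'],4),np.round(s['force'],1),s['t'])
for v,r,k in(('side',(270,140,400,240),6),('wrist',(150,100,390,280),3.3)):
    im=manip.snapshot(v);cv2.imwrite(f'pics/{n}_{v}.png',im);cv2.imwrite(f'pics/{n}_{v}c.png',cv2.resize(im[r[1]:r[3],r[0]:r[2]],None,fx=k,fy=k,interpolation=cv2.INTER_CUBIC))
E
python3 look.py kw
```

```text
[0.5467 0.1865 0.0569] [-0.9 -0.7 16.4] 3.325
```

View pics/kw_sidec.png

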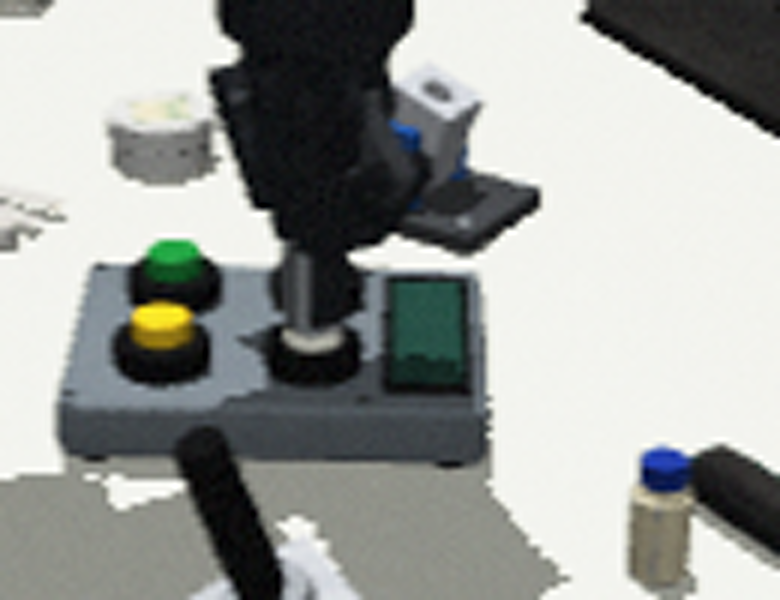

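View pics/kw_wrist.png

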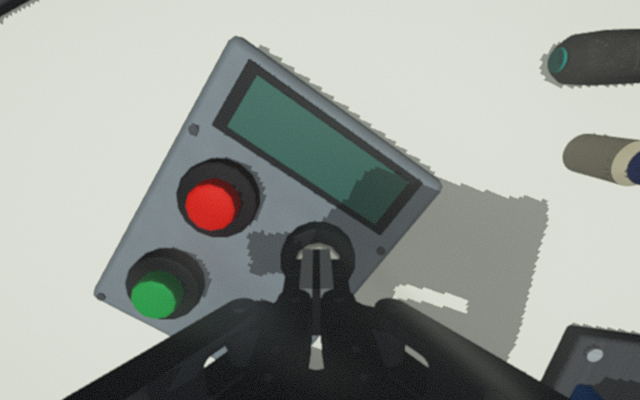

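{"fn": "arm_command", "kwargs": {
  "rows": [
    [[0,0,20],0,1],
    [[0,0,10],0,1],
    [[-30,6,0],0,1],
    [[-29,6,0],0,1],
    [[0,0,-10],0,1],
    [[0,0,-10],0,1],
    [[0,0,-5],0,1],
    [[0,0,-5],0,1],
    [[0,0,0],0,1],
    [[0,0,0],0,1],
    [[0,0,0],0,1]
  ]
}}

```text
t: 4.8
tcp_pos: [0.4873, 0.1984, 0.0567]
tool_rot: [0.981, 0.195, 0.001, 0.0]
force: [-4.6, -0.0, 24.4]
finger_gap: 0.0
```

```bash
python3 look.py ky
```

```text
[0.4873 0.1984 0.0567] [-4.6 -0.  24.4] 4.8
```

View pics/ky_sidec.png

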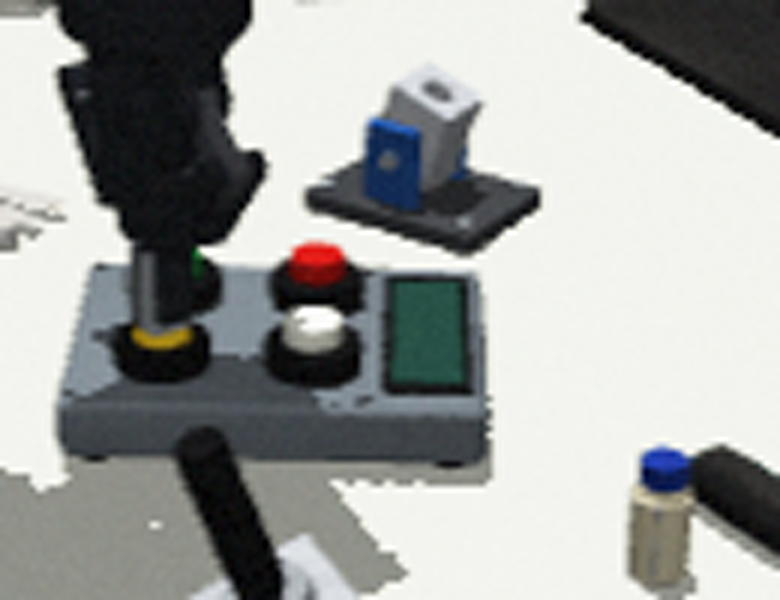

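{"fn": "arm_command", "kwargs": {
  "rows": [
    [[0,0,20],0,1],
    [[0,0,10],0,1],
    [[6,30,0],0,1],
    [[6,29,0],0,1],
    [[0,0,-10],0,1],
    [[0,0,-10],0,1],
    [[0,0,-5],0,1],
    [[0,0,-5],0,1],
    [[0,0,0],0,1],
    [[0,0,0],0,1],
    [[0,0,0],0,1]
  ]
}}

```text
t: 6.28
tcp_pos: [0.4971, 0.2566, 0.0567]
tool_rot: [0.981, 0.195, -0.001, 0.0]
force: [-5.7, -0.9, 22.2]
finger_gap: 0.0
```

```bash
python3 look.py kg
```

```text
[0.4971 0.2566 0.0567] [-5.7 -0.9 22.2] 6.275
```

View pics/kg_sidec.png

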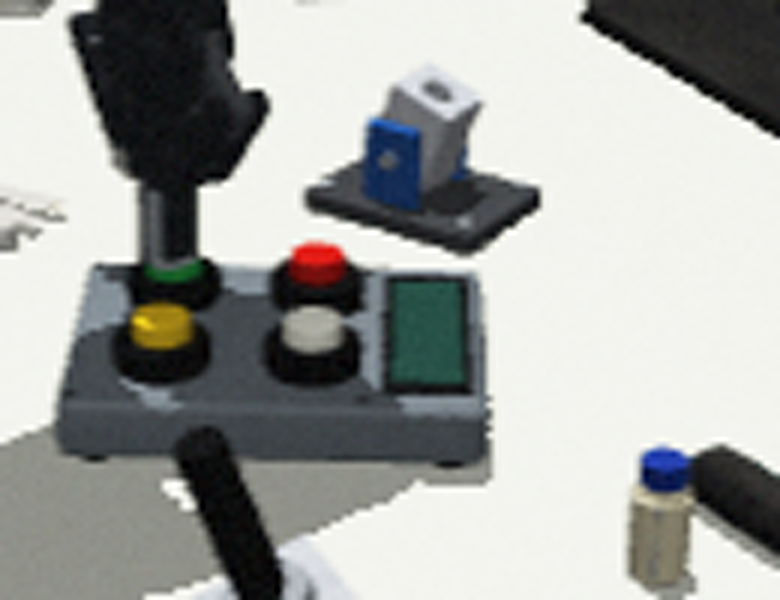

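{"fn": "arm_command", "kwargs": {
  "rows": [
    [[0,0,20],0,1],
    [[0,0,50],0,1],
    [[0,0,60],0,1],
    [[-10,-40,40],0,1],
    [[-15,-50,23],-0.1,-1],
    [[-18,-55,0],-0.07,-1],
    [[-18,-55,0],0,-1],
    [[-18,-55,0],0,-1],
    [[-18,-50,0],0,-1],
    [[0,-30,0],0,-1],
    [[0,0,0],0,-1],
    [[0,0,0],0,-1]
  ]
}}

```text
t: 7.88
tcp_pos: [0.4003, -0.0772, 0.2468]
tool_rot: [0.994, 0.111, -0.001, -0.001]
force: [-0.5, 0.0, 0.3]
finger_gap: 1.001
```

```bash
python3 - <<'E'
from h import *
s=manip.sense();print(np.round(s['tcp_pos'],4),np.round(s['force'],1),s['t'],s['finger_gap'])
W=cal('wrist');im=manip.snapshot('wrist');cv2.imwrite('pics/w2.png',im);np.savez('pics/w2.npz',f=W[0],cx=W[1],cy=W[2],R=W[3],t=W[4])
print((-W[3].T@W[4]).round(3))
im=manip.snapshot('side');cv2.imwrite('pics/s2.png',im);cv2.imwrite('pics/s2c.png',cv2.resize(im[200:305,270:370],None,fx=5.6,fy=5.6,interpolation=cv2.INTER_CUBIC))
E
```

```text
[ 0.4003 -0.0772  0.2468] [-0.5  0.   0.3] 7.875 1.0007834531784519
[ 0.479 -0.059  0.378]
```

View pics/w2.png

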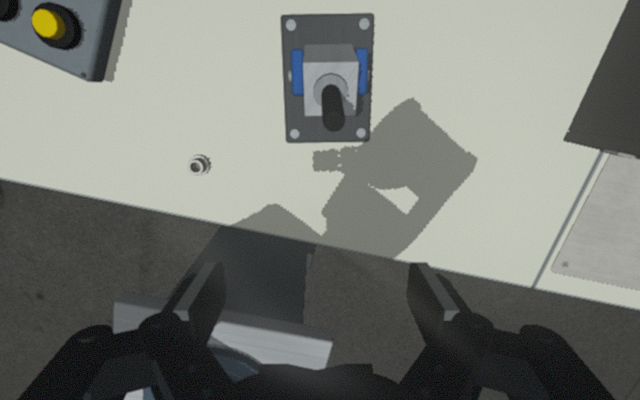

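View pics/s2c.png

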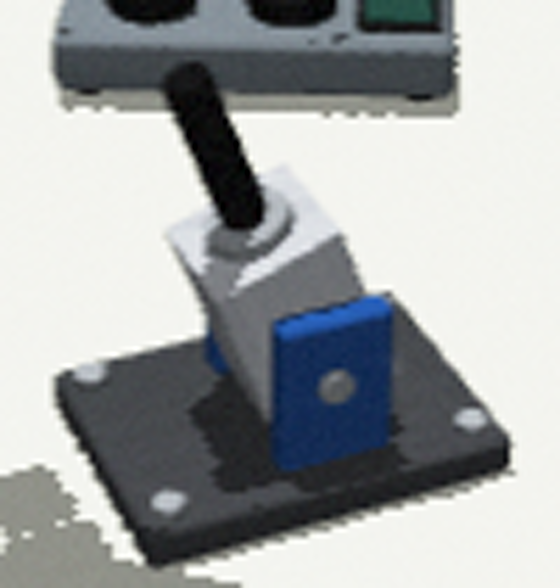

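```bash
python3 - <<'E'
from h import *
w=cv2.imread('pics/w2.png')
z=np.load('pics/w2.npz');W=(float(z['f']),float(z['cx']),float(z['cy']),z['R'],z['t'])
cv2.imwrite('pics/w2c.png',cv2.resize(w[5:150,270:385],None,fx=4,fy=4,interpolation=cv2.INTER_CUBIC))
g=cv2.cvtColor(w,cv2.COLOR_BGR2GRAY)
m=np.zeros_like(g);m[5:150,270:385]=(g[5:150,270:385]<130)
c=max(cv2.findContours(m,0,1)[0],key=cv2.contourArea)
ap=cv2.approxPolyDP(cv2.convexHull(c),5,True)[:,0];print(ap.tolist())
Q=np.array([plane(W,p,.014) for p in ap]);print(Q.round(4).tolist(),Q.mean(0).round(4))
# bolt blobs z~.016
h=cv2.cvtColor(w,cv2.COLOR_BGR2HSV)
for i in range(len(Q)): d=Q[i]-Q[i-1];print(np.linalg.norm(d).round(4),np.arctan2(d[1],d[0]).round(3))
m=np.zeros_like(g);m[75:140,315:355]=(g[75:140,315:355]<38)
ys,xs=np.nonzero(m);print('h',len(xs),xs.min(),xs.max(),ys.min(),ys.max())
for y in range(84,134,3):
    x=xs[ys==y]; print(y,x.min() if len(x) else None,x.max() if len(x) else None,end='; ')
E
```

```text
[[371, 13], [384, 149], [288, 142], [281, 16]]
[[0.5694, -0.0956, 0.014], [0.4406, -0.1476, 0.014], [0.4242, -0.0388, 0.014], [0.5468, -0.0075, 0.014]] [ 0.4952 -0.0723  0.014 ]
0.091 -1.32
0.1389 -2.758
0.11 1.72
0.1265 0.25Traceback (most recent call last):
  File "<stdin>", line 14, in <module>
    return umr_minimum(a, axis, None, out, keepdims, initial, where)
ValueError: zero-size array to reduction operation minimum which has no identity
```

View pics/w2c.png

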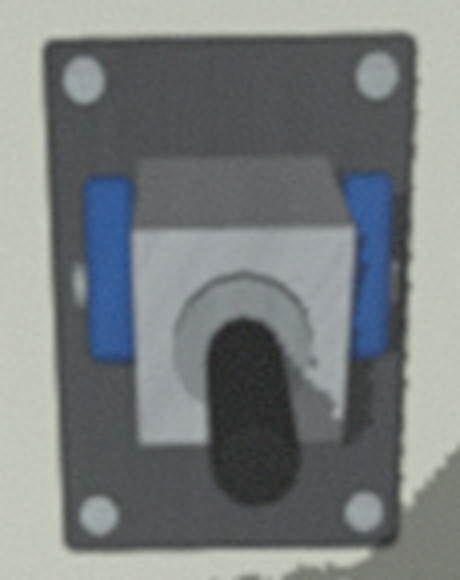

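```bash
python3 - <<'E'
from h import *
z=np.load('pics/w2.npz');W=(float(z['f']),float(z['cx']),float(z['cy']),z['R'],z['t']);S=cal('side');T=cal('top')
f=lambda p:(p[0]/4+270,p[1]/4+5)
B=np.array([plane(W,f(p),.016) for p in((84,80),(377,76),(98,515),(363,511))]);print(B.round(4).tolist(),B.mean(0))
C=np.array([plane(W,f(p),.014) for p in((44,40),(414,37),(66,548),(396,542))]);print(C.round(4).tolist(),C.mean(0))
for Q in(B,C):
  for i,j in((2,0),(3,1),(1,0),(3,2)):
    d=Q[i]*-1+Q[j];print(np.linalg.norm(d).round(4),(np.arctan2(d[1],d[0])-(0 if (i,j) in((2,0),(3,1)) else np.pi/2)).round(3),end=' ')
  print()
ht=f((257,462));hb=f((243,350));print('top',plane(W,ht,.148),tri((W,ht),(S,(304.3,213.4))),'base',plane(W,hb,.092),tri((W,hb),(S,(313.9,239.5))))
# top camera: handle end crop (418,338)/8+(365,205)
tt=(418/8+365,338/8+205);print('topcam',plane(T,tt,.148),tri((T,tt),(S,(304.3,213.4))))
# collar
print('collar', plane(W,f((243,340)),.092))
F=[plane(W,f(p),zz) for p,zz in(((132,228),.094),((356,230),.094),((138,444),.078),((348,443),.078))];print(np.round(F,4).tolist(),np.mean(F,0))
E
```

```text
[[0.5407, -0.0191, 0.016], [0.5579, -0.0914, 0.016], [0.4351, -0.0442, 0.016], [0.4525, -0.1165, 0.016]] [ 0.49656422 -0.06780598  0.016     ]
[[0.5477, -0.0073, 0.014], [0.5688, -0.0984, 0.014], [0.4238, -0.0371, 0.014], [0.4461, -0.1282, 0.014]] [ 0.49660207 -0.06773466  0.014     ]
0.1085 0.233 0.1083 0.233 0.0743 0.234 0.0743 0.237 
0.1274 0.236 0.1263 0.238 0.0935 0.229 0.0938 0.24 
top [ 0.46619808 -0.07522249  0.148     ] (array([ 0.46709116, -0.07544222,  0.14694648]), [array([ 0.5, -1.3]), array([-0.6, -0. ])]) base [ 0.48498227 -0.0706605   0.092     ] (array([ 0.4852758 , -0.07082476,  0.08863031]), [array([ 0.1, -0.3]), array([-0.1,  0. ])])
topcam [ 0.46338297 -0.07591929  0.148     ] (array([ 0.46570106, -0.07636264,  0.14717988]), [array([ 0.1, -1.1]), array([-1.3,  0.2])])
collar [ 0.48693681 -0.07018966  0.092     ]
[[0.503, -0.0427, 0.094], [0.5128, -0.0878, 0.094], [0.4603, -0.0526, 0.078], [0.471, -0.0993, 0.078]] [ 0.4867569  -0.07060551  0.086     ]
```

{"fn": "arm_command", "kwargs": {
  "rows": [
    [[40,2,-10],0.013,-1],
    [[32,1,-30],0,-1],
    [[0,0,0],0,-1],
    [[0,0,0],0,-1]
  ]
}}

```text
t: 8.48
tcp_pos: [0.472, -0.0735, 0.2069]
tool_rot: [0.993, 0.118, -0.001, -0.0]
force: [-0.3, -0.1, 0.5]
finger_gap: 1.002
```

```bash
python3 - <<'E'
from h import *
s=manip.sense();print(np.round(s['tcp_pos'],4),np.round(s['tool_rot'],4),np.round(s['force'],1),s['t'],s['finger_gap'])
W=cal('wrist');im=manip.snapshot('wrist');cv2.imwrite('pics/w3.png',im);np.savez('pics/w3.npz',f=W[0],cx=W[1],cy=W[2],R=W[3],t=W[4])
M=np.array([.4868,-.0706,.086]);a=np.array([-.3335,-.0798,.9394])
for q in(0,.006,.042,.066): print(q,proj(W,M+q*a).round(1))
E
```

```text
[ 0.472  -0.0735  0.2069] [ 9.930e-01  1.185e-01 -1.000e-03 -5.000e-04] [-0.3 -0.1  0.5] 8.475 1.0020291348164487
0 [317.3 180.9]
0.006 [317.3 185.2]
0.042 [317.4 214.3]
0.066 [317.4 238.2]
```

View pics/w3.png

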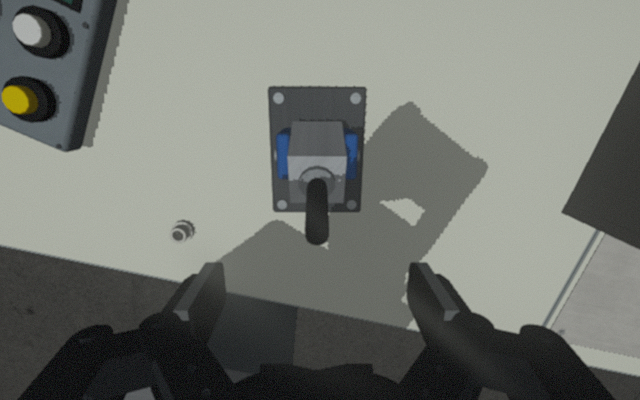

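{"fn": "arm_command", "kwargs": {
  "rows": [
    [[1,-0.5,-30],0,-1],
    [[0,0,-30],0,-1],
    [[0,0,-20],0,-1],
    [[0,0,-9],0,-1],
    [[0,0,0],0,-1],
    [[0,0,0],0,-1]
  ]
}}

```text
t: 9.28
tcp_pos: [0.4745, -0.0753, 0.119]
tool_rot: [0.993, 0.118, 0.001, 0.0]
force: [-0.5, 0.6, 0.3]
finger_gap: 0.999
```

```bash
python3 - <<'E'
from h import *
s=manip.sense();print(np.round(s['tcp_pos'],4),np.round(s['tool_rot'],4),np.round(s['force'],1),s['t'],s['finger_gap'])
W=cal('wrist');im=manip.snapshot('wrist');cv2.imwrite('pics/w4.png',im);im=manip.snapshot('side');cv2.imwrite('pics/s4.png',im);cv2.imwrite('pics/s4c.png',cv2.resize(im[190:305,260:370],None,fx=5.2,fy=5.2,interpolation=cv2.INTER_CUBIC))
E
```

```text
[ 0.4745 -0.0753  0.119 ] [9.931e-01 1.176e-01 9.000e-04 5.000e-04] [-0.5  0.6  0.3] 9.275 0.9988742937701578
```

View pics/w4.png

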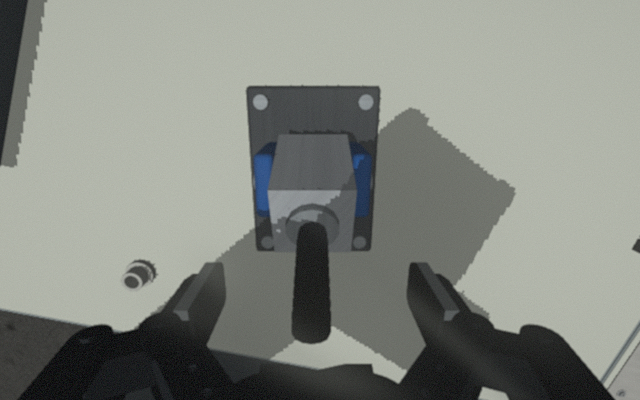

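View pics/s4c.png

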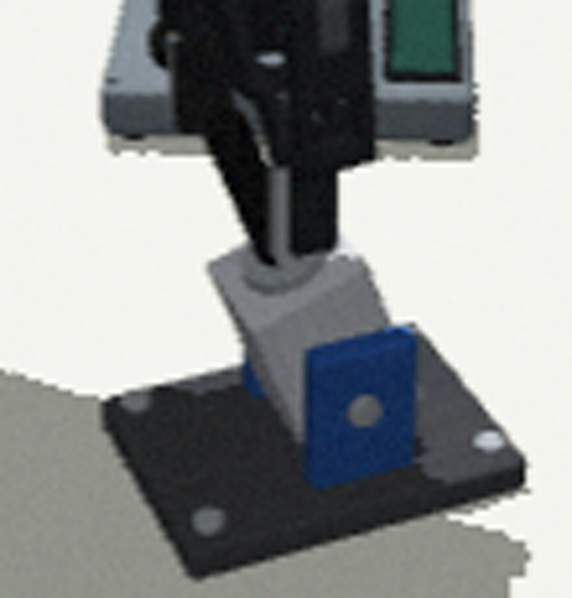

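{"fn": "arm_command", "kwargs": {
  "rows": [
    [[-0.5,1.8,0],0,-1],
    [[0,0,0],0,-1],
    [[0,0,0],0,-1]
  ]
}}

```text
t: 9.75
tcp_pos: [0.4735, -0.0733, 0.1181]
tool_rot: [0.993, 0.118, 0.0, 0.0]
force: [-0.2, -0.7, -0.2]
finger_gap: 0.998
```

```bash
python3 - <<'E'
from h import *
s=manip.sense();print(np.round(s['tcp_pos'],4),np.round(s['tool_rot'],4),np.round(s['force'],1),s['t'],s['finger_gap'])
W=cal('wrist');im=manip.snapshot('wrist');cv2.imwrite('pics/w5.png',im)
M=np.array([.4868,-.0706,.086]);a=np.array([-.3335,-.0798,.9394])
for q in(0,.006,.042,.066): print(q,proj(W,M+q*a).round(1))
print('tcp',proj(W,s['tcp_pos']),proj(W,np.array(s['tcp_pos'])+[0,0,.008]))
g=cv2.cvtColor(im,cv2.COLOR_BGR2GRAY)
for y in(250,265,280,295,310,325):
    x=np.nonzero(g[y,270:360]<65)[0]+270;print(y,x.min(),x.max(),(x.min()+x.max())/2)
E
```

```text
[ 0.4735 -0.0733  0.1181] [0.9931 0.1177 0.     0.    ] [-0.2 -0.7 -0.2] 9.75 0.9975411246592564
0 [317.3 223.9]
0.006 [317.4 231.3]
0.042 [317.7 286.5]
0.066 [317.9 337.1]
tcp [316.54532376 276.23990438] [316.58340266 285.77686354]
250 270 359 314.5
265 300 332 316.0
280 299 333 316.0
295 298 334 316.0
310 298 335 316.5
325 297 335 316.0
```

{"fn": "arm_command", "kwargs": {
  "rows": [
    [[0,0,0],0,0],
    [[0,0,0],0,0.3],
    [[0,0,0],0,0.5],
    [[0,0,0],0,0.8],
    [[0,0,0],0,1],
    [[0,0,0],0,1],
    [[0,0,0],0,1],
    [[0,0,0],0,1]
  ],
  "squeeze": 40
}}

```text
t: 10.8
tcp_pos: [0.4735, -0.0734, 0.1181]
tool_rot: [0.993, 0.118, -0.0, 0.0]
force: [-1.0, -0.3, 2.4]
finger_gap: 0.174
```

```bash
cat > l2.py <<'E'
from h import *
import sys
n=sys.argv[1]
s=manip.sense();print(np.round(s['tcp_pos'],4),np.round(s['tool_rot'],4),np.round(s['force'],1),np.round(s['ft_torque'],2),s['t'],round(s['finger_gap'],3))
W=cal('wrist');im=manip.snapshot('wrist');cv2.imwrite(f'pics/{n}w.png',im);im=manip.snapshot('side');cv2.imwrite(f'pics/{n}s.png',im);cv2.imwrite(f'pics/{n}sc.png',cv2.resize(im[190:305,260:370],None,fx=5.2,fy=5.2,interpolation=cv2.INTER_CUBIC))
np.savez(f'pics/{n}w.npz',f=W[0],cx=W[1],cy=W[2],R=W[3],t=W[4])
E
python3 l2.py g1
```

```text
[ 0.4735 -0.0734  0.1181] [ 9.931e-01  1.177e-01 -0.000e+00  1.000e-04] [-1.  -0.3  2.4] [-0.03  0.17 -0.04] 10.8 0.174
```

View pics/g1w.png

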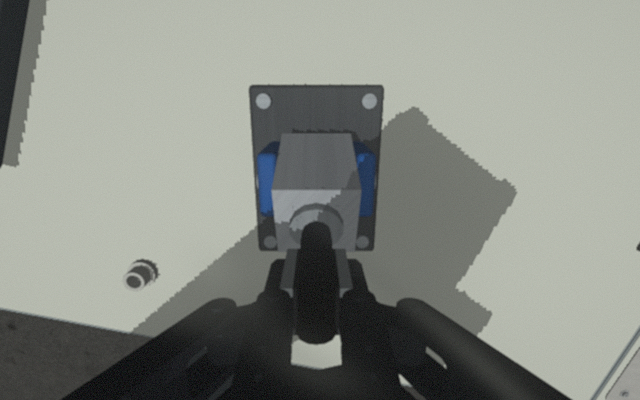

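View pics/g1sc.png

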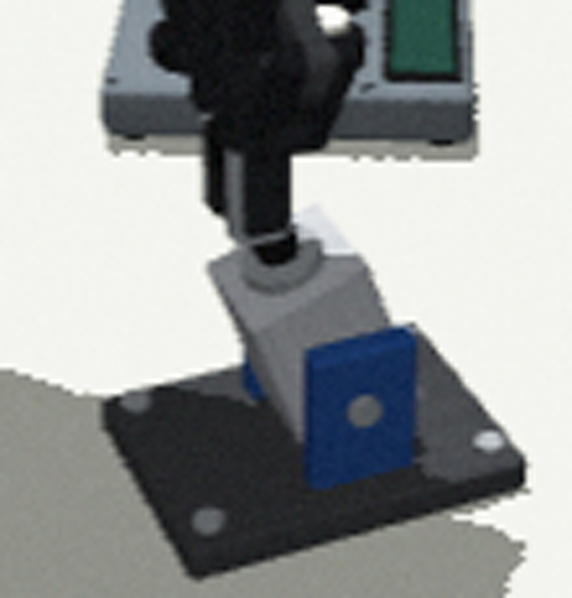

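{"fn": "arm_command", "kwargs": {
  "rows": [
    [[-0.5,-0.1,1.4],0,1],
    [[-0.5,-0.1,1.4],0,1],
    [[-0.7,-0.2,1.9],0,1],
    [[-0.7,-0.2,1.9],0,1],
    [[0,0,0],0,1],
    [[0,0,0],0,1]
  ]
}}

```text
t: 11.65
tcp_pos: [0.471, -0.0739, 0.1247]
tool_rot: [0.993, 0.118, 0.0, 0.0]
force: [0.2, -0.5, -1.2]
finger_gap: 0.174
```

```bash
python3 l2.py g2
```

```text
[ 0.471  -0.0739  0.1247] [0.9931 0.1176 0.     0.    ] [ 0.2 -0.5 -1.2] [-0.03  0.07  0.04] 11.65 0.174
```

View pics/g2sc.png

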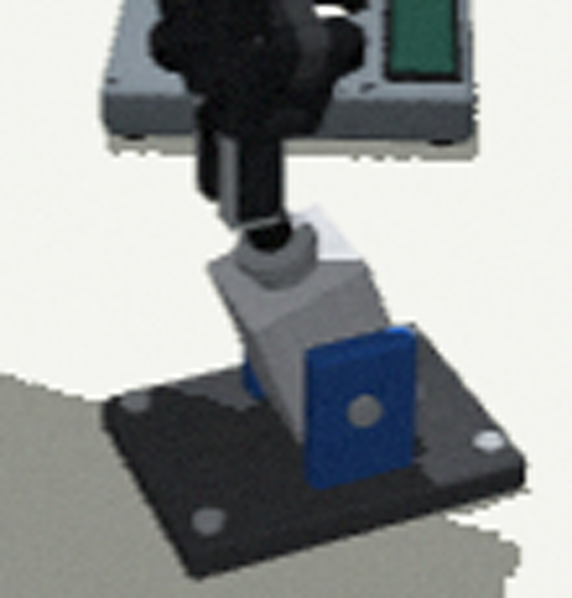

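{"fn": "arm_command", "kwargs": {
  "rows": [
    [[-0.7,-0.1,1.9],0,1],
    [[-0.6,-0.2,1.9],0,1],
    [[-0.7,-0.2,1.9],0,1],
    [[-0.7,-0.1,1.9],0,1],
    [[-0.6,-0.2,1.9],0,1],
    [[-0.7,-0.2,1.9],0,1],
    [[0,0,0],0,1],
    [[0,0,0],0,1]
  ]
}}

```text
t: 12.75
tcp_pos: [0.4671, -0.0749, 0.1361]
tool_rot: [0.993, 0.118, -0.0, -0.0]
force: [-0.0, 0.0, -0.9]
finger_gap: 0.178
```

```bash
python3 l2.py g3
```

```text
[ 0.4671 -0.0749  0.1361] [ 0.9931  0.1176 -0.     -0.    ] [-0.   0.  -0.9] [-0.01 -0.01 -0.03] 12.75 0.178
```

View pics/g3sc.png

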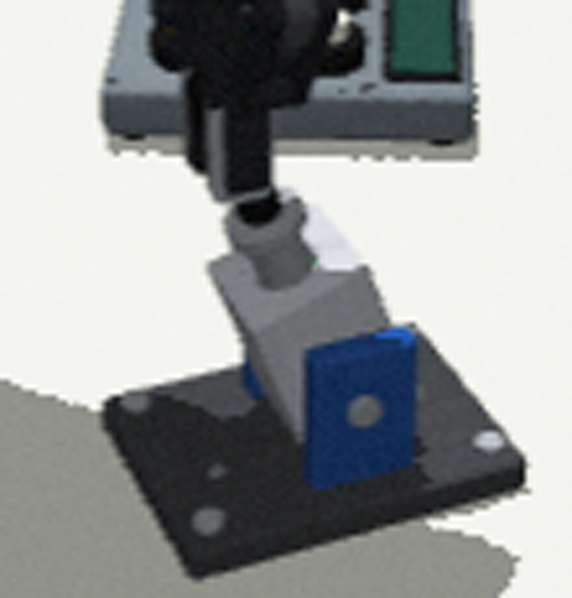

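{"fn": "arm_command", "kwargs": {
  "rows": [
    [[-0.7,-0.1,1.9],0,1],
    [[-0.6,-0.2,1.9],0,1],
    [[-0.7,-0.2,1.9],0,1],
    [[-0.7,-0.1,1.9],0,1],
    [[0,0,0],0,1],
    [[0,0,0],0,1]
  ]
}}

```text
t: 13.6
tcp_pos: [0.4644, -0.0755, 0.1437]
tool_rot: [0.993, 0.118, 0.0, -0.0]
force: [0.7, -0.2, -1.7]
finger_gap: 0.174
```

```bash
python3 l2.py g4; python3 -c "
import cv2
im=cv2.imread('pics/g4s.png');cv2.imwrite('pics/g4d.png',cv2.resize(im[220:265,285:345],None,fx=11,fy=11,interpolation=cv2.INTER_CUBIC))"
```

```text
[ 0.4644 -0.0755  0.1437] [ 0.9931  0.1176  0.     -0.    ] [ 0.7 -0.2 -1.7] [-0.02  0.03  0.01] 13.6 0.174
```

View pics/g4d.png

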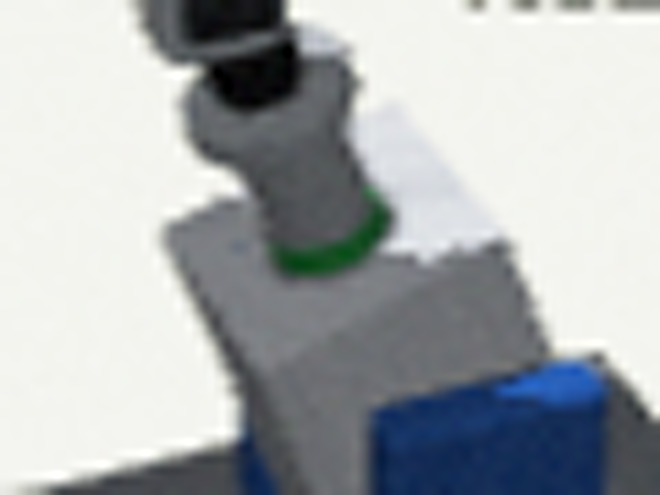

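View pics/g4w.png

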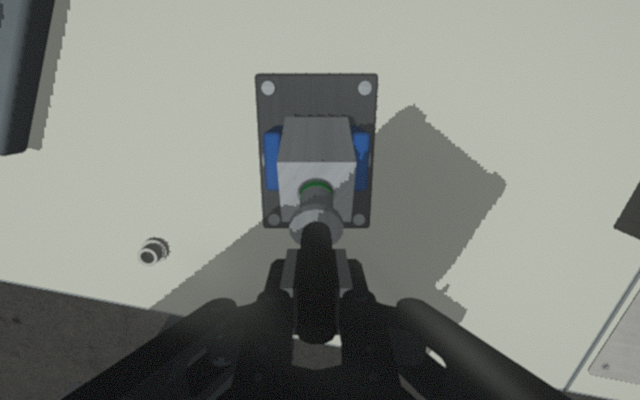

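{"fn": "arm_command", "kwargs": {
  "rows": [
    [[-0.7,-0.1,1.9],0,1],
    [[-0.7,-0.2,1.9],0,1],
    [[-0.6,-0.2,1.8],0,1],
    [[0,0,0],0,1],
    [[0,0,0],0,1],
    [[0,0,0],0,1]
  ]
}}

```text
t: 14.45
tcp_pos: [0.4624, -0.076, 0.1492]
tool_rot: [0.993, 0.118, -0.0, -0.0]
force: [-0.4, 0.1, -1.3]
finger_gap: 0.176
```

```bash
python3 l2.py g5; python3 - <<'E'
from h import *
im=cv2.imread('pics/g5s.png');cv2.imwrite('pics/g5d.png',cv2.resize(im[215:265,285:345],None,fx=11,fy=11,interpolation=cv2.INTER_CUBIC))
z=np.load('pics/g5wr.npz') if 0 else np.load('pics/g5w.npz');W=(float(z['f']),float(z['cx']),float(z['cy']),z['R'],z['t'])
w=cv2.imread('pics/g5w.png');cv2.imwrite('pics/g5wc.png',cv2.resize(w[60:240,230:400],None,fx=3.3,fy=3.3,interpolation=cv2.INTER_CUBIC))
s=manip.sense();P=np.array(s['tcp_pos'])-[.4735,-.0734,.1181];a=np.array([-.3335,-.0798,.9394]);print('pull',P@a,P-P@a*a,s['qd'])
S=cal('side')
print('green side',blobs(im,(45,80,40),(85,255,255),8,(290,220,345,262)))
E
```

```text
[ 0.4624 -0.076   0.1492] [ 0.9931  0.1176 -0.     -0.    ] [-0.4  0.1 -1.3] [-0.02  0.06 -0.02] 14.45 0.176
pull 0.03317292075290278 [-9.93684130e-05  3.83347167e-05 -3.42330624e-05] [-0.00067405 -0.00018121  0.00016483  0.00132746  0.00146451 -0.00078831]
green side [([313.7, 239.9], 29, [309, 236, 10, 7])]
```

View pics/g5d.png

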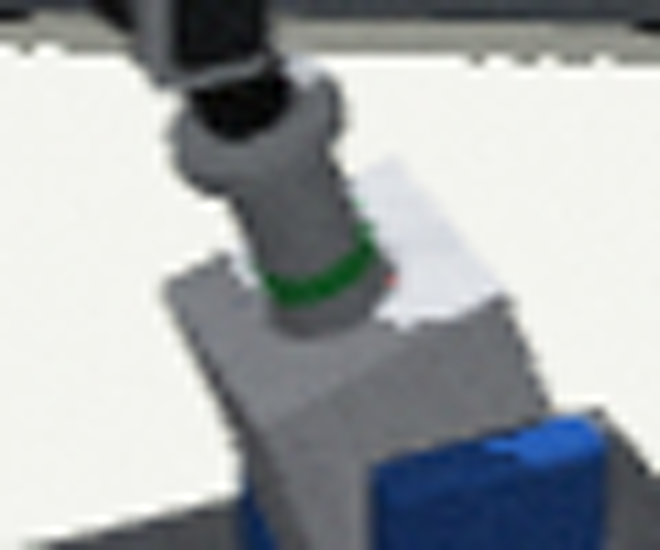

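View pics/g5wc.png

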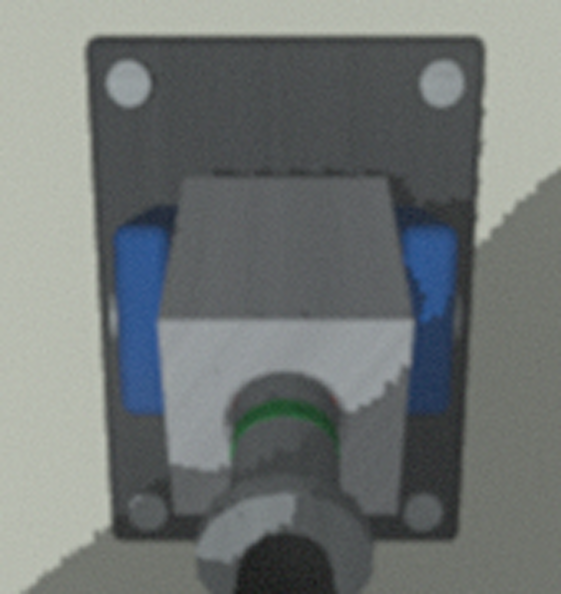

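View pics/g5s.png

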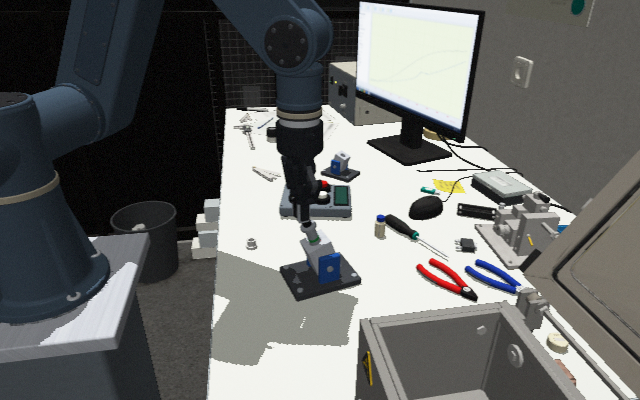

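```bash
python3 - <<'E'
from h import *
a=cv2.imread('pics/side0.png');b=cv2.imread('pics/g5s.png')
for n,lo,hi,roi in(('cheek',(105,120,60),(125,255,255),(310,245,345,290)),('grn',(45,100,60),(85,255,255),(285,170,310,200)),('yel',(20,120,80),(33,255,255),(285,180,310,205))):
    print(n,blobs(a,lo,hi,60 if n=='cheek' else 15,roi),blobs(b,lo,hi,60 if n=='cheek' else 15,roi))
T=cal('top');W=cal('wrist')
z=np.load('pics/g5w.npz');W=(float(z['f']),float(z['cx']),float(z['cy']),z['R'],z['t'])
f=lambda p:(p[0]/3.3+230,p[1]/3.3+60)
B=np.array([plane(W,f(p),.016) for p in((128,83),(442,83),(147,512),(423,512))]);print('stand centre now',B.mean(0),'before [.4966 -.0678]')
s=manip.sense();print(s['tcp_pos'],s['force'],s['finger_gap'])
manip.sign_off()
E
```

```text
cheek [([328.9, 267.8], 538, [319, 253, 21, 31])] [([328.9, 267.8], 535, [319, 253, 21, 31])]
grn [([298.4, 182.9], 52, [294, 180, 9, 7])] []
yel [([296.5, 193.7], 70, [292, 190, 10, 8])] []
stand centre now [ 0.49640442 -0.06792616  0.016     ] before [.4966 -.0678]
[ 0.46233746 -0.07600886  0.14922841] [-0.9964963  -0.04147712 -0.90154057] 0.17677461889441032
the job is handed in; nothing more can be done
```

I pressed the white, yellow and green keys in that order with the shut fingertips, then drew the plug along the leaning bore and handed the job in with it still held. No verdict was reported.

- **Keys:** Pictures showed each key fully down in its turn, at about 16–24 N. Yellow and white were up while green was held. In the final picture the arm hid the green and yellow keys, so I did not see them up at the end. The gripper had moved well clear of the keys by then.
- **Pull:** The tool moved 33.2 mm along the bore axis, less than 0.2 mm off it sideways. The force on the gripper stayed at about 1–2 N, close to the plug's own weight, with no sign of jamming or slipping. The fingers stayed closed on the handle, at an opening of about 0.175.
- **Rings:** The whole green ring is out, with roughly 6 mm of bare rod below it. A tiny reddish glint shows at the edge of the bore mouth. By the tool's travel the red ring's top is still about 6 mm inside, so I took it for something seen through the gap, but I did not confirm that.
- **Stand and bystanders:** The stand's centre is within about 0.3 mm of where it started. I saw no bystander moved in the pictures, but did not measure them.

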